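# Raise the overhead camera by one notch

## Task

Two small overhead-camera stands are on the bench. Lift the camera carriage of the one that has the microplate lying on its base, by its handle, until its spring pawl clicks into the next notch up (just one notch), and let go so that it hangs there by itself. Leave the other stand, the one over the reservoir, at its height, and leave the microplate lying on the base.

Things in the scene. Friction and masses are not known exactly. Their poses are not given: they have to be found in the camera images.
- plate_stand_handle (a point): Middle of the carriage's handle on the stand with the microplate: a level white rod 16 mm thick, 82 mm long along this point's y (pinch it across x), 205 mm above the bench at the start. 10 mm posts 36 mm either side of the middle carry it; 80 mm free below. z up, x away from the robot, within 15 deg. The notched column, 157 mm tall, is 43 mm behind (+x), always lower than the bar.
- plate_stand_slide (a joint): Height of that carriage (m, up positive): 0 in the lowest notch, where it starts; 0.035 in the next; 0.070 in the top one; stop at 0.083. A spring pawl snaps over each tooth on the way up: lift a few mm past the notch, and it sinks on to it. It cannot go down past a caught notch and drops back if let go between notches. Lifting takes 3 to 5 N, up to 10 N over a tooth.
- microplate: Clear 96-well microplate, 85 x 128 x 17 mm, lying loose on the base under the camera head of the stand to be raised; origin at the centre of its underside, z up. The stands are fixed: grey base 150 (x) by 160 (y) by 12 mm, grey carriage with a box-shaped camera head on an aluminium column.
- tray_stand_handle (a point): Middle of the handle bar of the other, identical stand, which has a reservoir (white trough, blue inside, 143 x 68 x 26 mm) on its base and whose carriage hangs in its second notch, bar 240 mm above the bench. Same axes as the first handle. To be left alone.

How it is judged (in metres and radians):
At the end, for the whole second after the job is handed in: The carriage over the microplate hangs at rest in the next notch (0.035 m above its start, within 5 mm), the other stand's carriage is within 12 mm of its starting height, and the microplate lies within 20 mm of where it was (value of joint plate_stand_slide between 0.03 and 0.04 m and not (velocity of joint plate_stand_slide above 0.01 m/s or velocity of joint plate_stand_slide below -0.01 m/s) and distance of tray_stand_handle from where it was at the start of the episode below 0.012 m and distance of microplate from where it was at the start of the episode below 0.02 m); the robot touches nothing.
It fails at once if the other stand's carriage is lifted (distance of tray_stand_handle from where it was at the start of the episode above 0.015 m).
It fails at once if the microplate is pushed out of place (distance of microplate from where it was at the start of the episode above 0.025 m).
It also fails if it takes over 32 s, if anything falls off the work surface, if the arm or the gripper's body presses on something with over 40 N, if the wrist force passes 120 N, or if a joint passes its speed limit or range.

## Robot

A 6-joint arm with a two-finger parallel gripper is mounted at the origin on a cart in front of the work surface, level with it; the furniture and walls round the work are solid. World frame = base frame: x ahead of the robot, y to its left, z up, the work surface at z = 0. Lengths are in m, angles in degrees, forces in N, time in s.
With the tool pointing down it reaches from about 0.375 to 0.9 m from the base axis. Payload 3.1 kg.
Tool frame: the origin (TCP) lies at the very end of the fingers, on their centre line; the grasp point (between the pads) lies 19 mm behind it (grip_point_offset is the distance from the TCP to the grasp point, in m); y points along the fingers, x is the direction in which the jaws open and shut, and the axes are right-handed (so a half turn about y gives the same grasp; the last joint's range is limited). The gripper opens to 87 mm and grips with 3 to 60 N. Pads are 19 mm wide; open, the fingers measure 117 mm over their backs; the gripper's body (75 mm by 190 mm) begins 51 mm behind the grasp point.
Start: joints at [-76.404, 30.224, 82.088, -0, 67.689, -10.227], TCP at [0.252, -0.572, 0.223] pointing down, gripper open.
Joint ranges: [-176.69, 176.69], [-43.24, 126.21], [12.49, 139.97], [-82, 262], [0, 151.66], [-163.58, 163.58]. Speed limits (degrees/s): [159.86, 159.86, 180, 180, 180, 180].

## Interface

Orientations are given as a 3x3 rotation matrix whose columns are the frame's x, y, z axes.
In Python, from rig import * gives the robot as it stands.
- The arm moves only by the tool send_rows, never from a script. Its argument "moves" is text: rows parted by semicolons, each of 5 numbers parted by spaces: the finger opening in mm, from 0 to 87, then the shift along the tool's x, y, z in mm, then the turn about the tool's y in degrees. In form: fingers dx dy dz yaw; .... A call has 1 to 20 rows; each row shifts and turns the commanded pose from where the row before left it, along the tool's axes as they then stand; what a row does not reach is not made up. A row lasts 1/12 s, in which the tool goes at most 41.7 mm and 7.16 degrees, less where a joint would pass 70% of its speed; a pose out of reach is approached as far as the arm can. A call is refused whole if a number of a shift passes 41.7 or a number of a turn 7.16, either way. A call with a gripper value outside its range is refused whole. The fingers move at their own pace and stop on an object; the grip force is fixed at half the most. Time passes only in rows, so rows that do not move let the fingers close. It gives the time, the measured TCP pose, the force and the opening at its end, in the units of the state.
- read_state(): the state, without advancing time (a new reading comes with each control period).
- capture(name): name is "scene" or "side" or "wrist"; returns a dict with "image" (384x512x3 uint8, blue, green, red), "z_map" (384x512 float32, m along the optical axis (not along the pixel's ray), 0 where there is no reading), "mtx" (3x3 intrinsics, pixels), "origin" and "rotation" of the camera in the world; the wrist camera has in their place "tool_from_camera" (4x4, takes a point from camera to tool coordinates, whose origin is the TCP and whose axes are the tool frame's). Camera axes: x right, y up, looking along -z (the intrinsics and any distortion apply to the point x, -y, -z); pixel columns grow to the right and rows downward; lengths in m; the calibration is good to about 2 mm. A picture is of the moment at which its call begins: read the wrist's pose just before it.
- hand_in(): hands the job in, once; it reports no verdict.
Trained networks look in a picture, given as the dict that the camera call returned (one of the last four; its "shot" number tells which), for a name from the list of things; names that differ only in an ending like _2 or _b are one class to them, and where a whole thing is asked for, a point or a joint stands for the part that bears it (a point fixed in the world has none). Each returns a list of dicts, best first, with "p" (0 to 1); they miss things now and then, are a little off and sometimes report something else, mostly with a low value. They report only what shows in the picture. A call takes as long as a camera call.
- search_frame(picture, name): "bbox" ([left, top, right, bottom] in pixels, round what is visible of it).
- masks_of(picture, name): "region" (384x512 bool, what is visible of it) and "bbox" ([left, top, right, bottom] in pixels, round what is visible of it).
- mark_of(picture, name): "pixel" ([row, column] in pixels: a listed point, or the origin of a listed thing).
The state is a dict: "time_s": time; "joint_positions": joint angles; "qvel": joint speeds; "tau": joint torques, N m; "position": TCP position; "tcp_rot": TCP orientation; "force": force on the tool from outside, world axes, zero at the start; "moment": the same for the moment, N m; "opening": opening from 0.0 (shut) to 1.0 (fully open).
Only numpy, scipy, OpenCV 4.12 (cv2) and the standard library are available. Lean on these libraries where they do the work, as an engineer would, in place of code of your own. Each camera call takes 0.05 s, during which the arm holds its last target. There are 200 camera calls.

## Working session

There is one attempt and no reset: what is moved stays moved. The work goes in short steps, Python scripts to look and compute and a tool call to move; the robot and the scene stay as the last step left them, time stands still between calls to the robot, and variables do not carry over. Pictures are saved under pics/ and viewed, about 8 in all and at most 12, crops included, and the job is handed in when it is done.

Besides the shell and the picture viewer there is one more tool, called after "Request:" as name(argument=value, ...), one argument or row to a line, values as JSON. send_rows: Moves the arm, as the interface text tells. Its arguments: {"type":"object","properties":{"moves":{"type":"string"}},"required":["moves"]}

```bash
mkdir -p pics; cat > h.py <<'E'
from rig import *
import numpy as np, cv2
def world(p,r,c,z=None):
    K=p["mtx"]; d=z if z is not None else p["z_map"][int(r),int(c)]
    v=np.array([(c-K[0,2])/K[0,0]*d,-(r-K[1,2])/K[1,1]*d,-d])
    return np.array(p["origin"])+np.array(p["rotation"])@v
def cloud(p,m):
    rr,cc=np.where(m&(p["z_map"]>0)); K=p["mtx"]; d=p["z_map"][rr,cc]
    v=np.stack([(cc-K[0,2])/K[0,0]*d,-(rr-K[1,2])/K[1,1]*d,-d],1)
    return np.array(p["origin"])+v@np.array(p["rotation"]).T
E
python3 - <<'E'
from h import *
np.set_printoptions(precision=4,suppress=True)
s=read_state();print(s)
ims=[]
for n in("scene","side"):
    p=capture(n);im=p["image"].copy()
    print(n,p["origin"],p["mtx"].tolist(),[k for k in p])
    for t in("plate_stand_handle","tray_stand_handle","microplate"):
        for m in mark_of(p,t)[:3]:
            r,c=m["pixel"];print(t,m["p"],r,c,world(p,r,c));cv2.circle(im,(int(c),int(r)),4,(0,0,255) if t[0]=='p' else (0,255,0),1)
    ims.append(im)
    np.savez(n+".npz",**{k:np.array(v) for k,v in p.items()})
    cv2.imwrite(f"pics/{n}0.png",cv2.resize(im,(800,600)))
E
```

```text
{'time_s': 0.0, 'joint_positions': array([-76.4051,  30.2784,  82.1569,  -0.0031,  67.6884, -10.2272]), 'qvel': array([-0.0133,  0.0359, -0.025 ,  0.0551,  0.0255,  0.0333]), 'tau': array([  0.0002, -44.0045, -17.6594,   0.0632,   0.0583,  -0.0002]), 'position': array([ 0.2523, -0.571 ,  0.2216]), 'tcp_rot': array([[ 0.4039, -0.0006,  0.9148],
       [-0.9148,  0.0021,  0.4039],
       [-0.0021, -1.    ,  0.0003]]), 'force': array([ 0.1652, -0.5315,  0.078 ]), 'moment': array([ 0.0099,  0.0281, -0.018 ]), 'opening': 0.9969406811059912}
scene [-0.3845  0.3236  1.0817] [[494.61620435069784, 0.0, 250.18942719284004], [0.0, 494.61620435069784, 195.37058439273858], [0.0, 0.0, 1.0]] ['image', 'z_map', 'mtx', 'origin', 'rotation', 'shot']
tray_stand_handle 0.82 203.3 167.0 [0.4756 0.1004 0.2458]
microplate 0.84 212.7 308.5 [ 0.4778 -0.3299  0.0246]
side [ 0.8644 -0.4923  1.0707] [[481.1683032372813, 0.0, 246.682915261788], [0.0, 481.1683032372813, 186.7849689432385], [0.0, 0.0, 1.0]] ['image', 'z_map', 'mtx', 'origin', 'rotation', 'shot']
plate_stand_handle 0.97 235.8 174.1 [ 0.5265 -0.3315  0.2128]
tray_stand_handle 0.57 88.0 297.4 [-0.0137  0.8076 -0.796 ]
microplate 0.83 258.1 173.1 [ 0.5186 -0.3462  0.1013]
```

View pics/scene0.png

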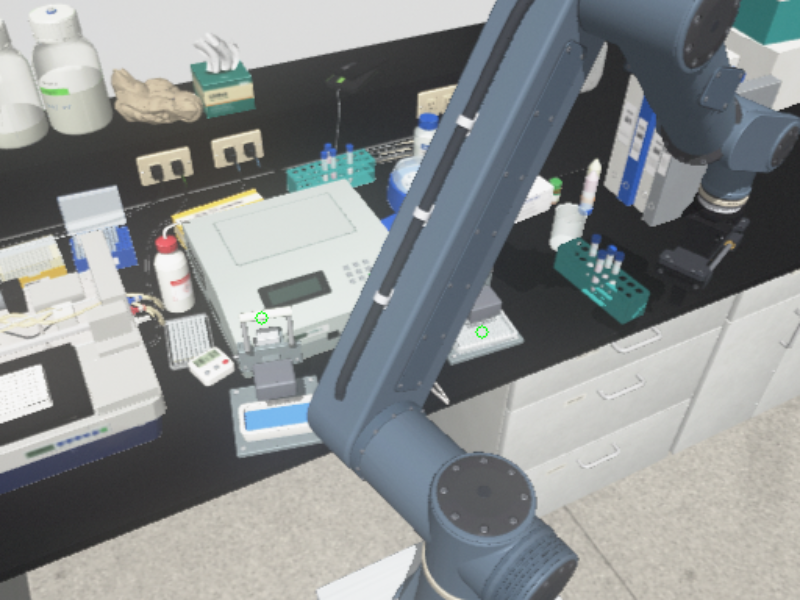

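View pics/side0.png

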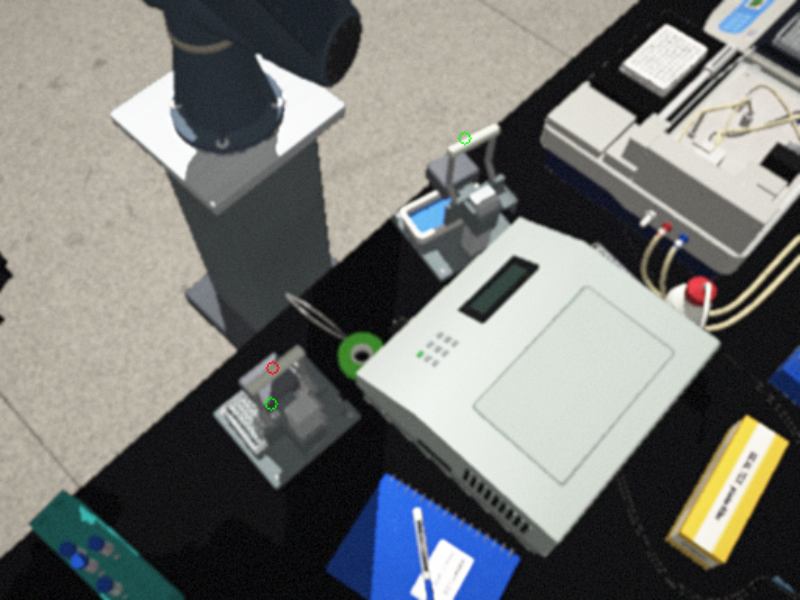

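```bash
python3 - <<'E'
from h import *
np.set_printoptions(precision=4,suppress=True)
for n in("scene","side"):
    p=dict(np.load(n+".npz"));P=cloud(p,np.ones((384,512),bool))
    for y0,y1,a,b in((-.45,-.22,.19,.23),(-.05,.25,.225,.26)):
        q=P[(P[:,0]>.38)&(P[:,0]<.62)&(P[:,1]>y0)&(P[:,1]<y1)&(P[:,2]>a)&(P[:,2]<b)]
        if len(q)<20: print(n,len(q));continue
        m=q.mean(0);w,v=np.linalg.eigh(np.cov((q-m).T));L=(q-m)@v[:,2]
        print(n,len(q),m,q.min(0),q.max(0),"axis",v[:,2],"ext",L.min(),L.max(),"mid",m+v[:,2]*(L.min()+L.max())/2)
E
```

```text
scene 0
scene 234 [0.4812 0.0915 0.2444] [0.4672 0.0498 0.2266] [0.4972 0.1307 0.2524] axis [-0.2315 -0.9728  0.0093] ext -0.040259316715023 0.04127797723399229 mid [0.4811 0.0911 0.2444]
side 365 [ 0.529  -0.3302  0.2115] [ 0.5176 -0.3695  0.1902] [ 0.5375 -0.2878  0.2168] axis [0.067  0.9977 0.0088] ext -0.039346720202694106 0.042353065277466344 mid [ 0.5291 -0.3287  0.2115]
side 283 [0.4873 0.0856 0.2453] [0.4708 0.0472 0.2254] [0.5021 0.1304 0.2528] axis [-0.2366 -0.9709 -0.0364] ext -0.04452651033729143 0.03882315038051464 mid [0.4879 0.0884 0.2454]
```

The side view shows the plate stand with its handle at about (272,368) and the tray stand's handle at (465,138). The scene view has the plate handle hidden behind the arm. Correcting for the visible surface of the rod, the plate handle is at about (0.526, -0.329, 0.205), with its bar axis about 4° off y. I'll go above it, then look with the wrist camera.

Request:
send_rows(
  moves="87 0 -25 0 0;87 0 -25 0 0;87 0 -25 0 0;87 -8 0 25 0;87 -8 0 25 0;87 -8 0 25 0;87 -8 0 25 0;87 -8 0 25 0;87 -8 0 25 0;87 -8 0 25 0;87 -8 0 25 0;87 -8 0 25 0;87 -8 0 25 0;87 -8 0 25 0;87 -8 0 25 0;87 -8 0 25 0;87 -7 0 23 0",
)

```text
time_s: 1.82
position: [0.527, -0.3283, 0.2976]
tcp_rot: [[0.404, 0.0, 0.915], [-0.915, 0.0, 0.404], [-0.0, -1.0, 0.0]]
force: [0.4, -0.7, -0.8]
opening: 0.999
```

Request:
send_rows(
  moves="87 0 0 0 -6.9;87 0 0 0 -6.9;87 0 0 0 -6.9;87 0 0 0 -6.9;87 0 0 0 -6.9;87 0 0 0 -6.9;87 0 0 0 -6.9;87 0 0 0 -6.9;87 0 0 0 -7;87 0 0 0 0;87 0 0 0 0",
)

```text
time_s: 2.73
position: [0.526, -0.3295, 0.2976]
tcp_rot: [[0.997, -0.0, 0.072], [-0.072, 0.0, 0.997], [-0.0, -1.0, 0.0]]
force: [0.5, -0.7, 0.2]
opening: 0.997
```

```bash
cat > look.py <<'E'
from h import *
import sys
np.set_printoptions(precision=4,suppress=True)
s=read_state();print(s["time_s"],s["position"],s["tcp_rot"].tolist(),s["force"],s["opening"])
w=capture("wrist");T=np.array(w["tool_from_camera"]);R=np.array(s["tcp_rot"])
w["rotation"]=R@T[:3,:3];w["origin"]=R@T[:3,3]+s["position"]
si=capture("side")
for n,p in(("wrist",w),("side",si)):
    for m in mark_of(p,"plate_stand_handle")[:2]: print(n,m["p"],m["pixel"],world(p,*m["pixel"]))
    P=cloud(p,np.ones((384,512),bool));lo,hi=map(float,sys.argv[2:4])
    q=P[(abs(P[:,0]-.528)<.025)&(abs(P[:,1]+.329)<.06)&(P[:,2]>lo)&(P[:,2]<hi)]
    if len(q)>20:
        m=q.mean(0);ww,v=np.linalg.eigh(np.cov((q-m).T));L=(q-m)@v[:,2];print(len(q),m,v[:,2],q.min(0),q.max(0),np.percentile(q[:,2],95),"mid",m+v[:,2]*(L.min()+L.max())/2)
    # microplate-height points for later comparison
    for d in mark_of(p,"microplate")[:1]: print("plate",d["p"],d["pixel"],world(p,*d["pixel"]))
cv2.imwrite(f"pics/{sys.argv[1]}.png",cv2.resize(np.hstack([w["image"],si["image"]]),(800,300)))
E
python3 look.py l1 0.19 0.22
```

```text
2.7333 [ 0.526  -0.3295  0.2976] [[0.99737150675982, -8.869528980526055e-06, 0.07245741801208311], [-0.07245741744394596, 5.302925485281425e-05, 0.9973715054307756], [-1.2688578357492e-05, -0.9999999985546145, 5.224720465094175e-05]] [ 0.4988 -0.6643  0.1829] 0.9965157747635709
wrist 0.69 [195.0, 255.6] [ 0.5258 -0.3271  0.2128]
1566 [ 0.5284 -0.3259  0.2113] [-0.0776 -0.997   0.0059] [ 0.5176 -0.3695  0.1937] [ 0.5386 -0.287   0.2147] 0.21369021870853364 mid [ 0.5282 -0.3281  0.2113]
side 0.82 [237.4, 174.0] [ 0.6068 -0.3707  0.4122]
120 [ 0.527  -0.3583  0.2108] [0.0525 0.9573 0.2844] [ 0.5178 -0.3695  0.1901] [ 0.5332 -0.3449  0.2165] 0.2152328536915244 mid [ 0.5269 -0.3594  0.2105]
plate 0.76 [256.7, 175.4] [ 0.521  -0.3412  0.1046]
```

View pics/l1.png

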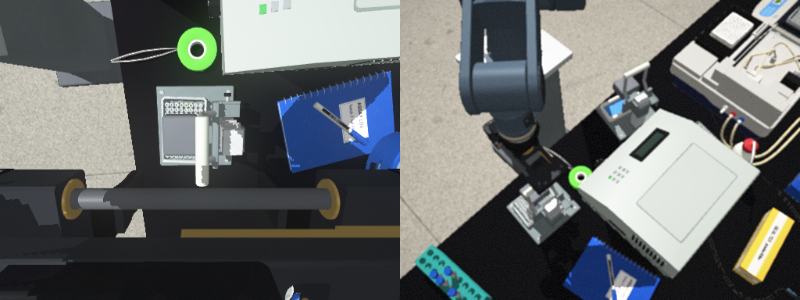

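Wrist view: the white bar is at panel pixel (202,148), along the image vertical and centred between the jaws, and the depth agrees within 2 mm. I'll descend 110 mm and close.

Request:
send_rows(
  moves="87 1 20 1 0;87 0 20 0 0;87 0 20 0 0;87 0 20 0 0;87 0 15 0 0;87 0 10 0 0;87 0 5 0 0;87 0 0 0 0;87 0 0 0 0",
)

```text
time_s: 3.78
position: [0.5274, -0.329, 0.188]
tcp_rot: [[0.998, 0.001, 0.07], [-0.07, -0.001, 0.998], [0.001, -1.0, -0.001]]
force: [-0.2, -0.8, 0.1]
opening: 1.002
```

Request:
send_rows(
  moves="0 0 0 0 0;0 0 0 0 0;0 0 0 0 0;0 0 0 0 0;0 0 0 0 0;0 0 0 0 0;0 0 0 0 0;0 0 0 0 0;0 0 0 0 0;0 0 0 0 0;0 0 0 0 0;0 0 0 0 0",
)

```text
time_s: 4.78
position: [0.5277, -0.3288, 0.1876]
tcp_rot: [[0.998, 0.002, 0.07], [-0.07, -0.0, 0.998], [0.002, -1.0, -0.0]]
force: [1.2, 1.1, -1.9]
opening: 0.176
```

Gripped (15.3 mm opening on the 16 mm bar). I'll lift 40 mm.

Request:
send_rows(
  moves="0 0 -4 0 0;0 0 -4 0 0;0 0 -4 0 0;0 0 -4 0 0;0 0 -4 0 0;0 0 -4 0 0;0 0 -4 0 0;0 0 -4 0 0;0 0 -4 0 0;0 0 -4 0 0;0 0 -1 0 0;0 0 0 0 0;0 0 0 0 0;0 0 0 0 0",
)

```text
time_s: 5.95
position: [0.5276, -0.3287, 0.2288]
tcp_rot: [[0.998, 0.001, 0.069], [-0.069, -0.0, 0.998], [0.002, -1.0, -0.0]]
force: [5.2, 0.0, -3.5]
opening: 0.17
```

```bash
python3 look.py l2 0.22 0.27
```

```text
5.95 [ 0.5276 -0.3287  0.2288] [[0.9975882199433924, 0.00148867028617193, 0.06939400039594694], [-0.06939338890135756, -0.00045862085946082637, 0.9975892678069929], [0.0015169070368912098, -0.999998786763107, -0.00035421089070410665]] [ 5.2447  0.0416 -3.504 ] 0.17012971755505632
wrist 0.68 [248.6, 253.9] [ 0.5291 -0.2976  0.3142]
3668 [ 0.5289 -0.3147  0.2512] [-0.0695 -0.9966  0.0447] [ 0.5109 -0.3561  0.2203] [ 0.5462 -0.2869  0.2671] 0.2558205372551934 mid [ 0.5284 -0.3212  0.2515]
side 0.92 [228.4, 169.7] [ 0.5631 -0.3521  0.3433]
87 [ 0.5306 -0.3569  0.244 ] [ 0.3814  0.9005 -0.2089] [ 0.5181 -0.3695  0.22  ] [ 0.5446 -0.3199  0.2574] 0.25625013139364533 mid [ 0.5351 -0.3464  0.2416]
plate 0.59 [257.4, 175.3] [ 0.4911 -0.3289  0.0174]
```

The bar rose about 41 mm with the tool, so there was no slip. I'll lower it gently onto the notch and check the force changes sign.

Request:
send_rows(
  moves="0 0 1 0 0;0 0 1 0 0;0 0 1 0 0;0 0 1 0 0;0 0 1 0 0;0 0 0.5 0 0;0 0 0 0 0;0 0 0 0 0;0 0 0 0 0",
)

```text
time_s: 7.0
position: [0.5276, -0.3287, 0.2231]
tcp_rot: [[0.998, 0.001, 0.069], [-0.069, -0.0, 0.998], [0.001, -1.0, -0.0]]
force: [4.5, -0.1, -3.4]
opening: 0.172
```

Request:
send_rows(
  moves="0 0 0.5 0 0;0 0 0.5 0 0;0 0 0 0 0;0 0 0 0 0;0 0 0 0 0",
)

```text
time_s: 7.42
position: [0.5276, -0.3288, 0.2226]
tcp_rot: [[0.998, 0.001, 0.069], [-0.069, -0.001, 0.998], [0.002, -1.0, -0.0]]
force: [5.3, -0.1, -1.1]
opening: 0.172
```

The carriage is seated at +35 mm: the load is coming off and the tool stopped short. I'll open and withdraw.

Request:
send_rows(
  moves="87 0 0 0 0;87 0 0 0 0;87 0 0 0 0;87 0 0 0 0;87 0 0 0 0;87 0 0 0 0;87 0 0 0 0;87 0 0 0 0;87 0 0 0 0;87 0 0 0 0",
)

```text
time_s: 8.25
position: [0.527, -0.3287, 0.222]
tcp_rot: [[0.998, -0.0, 0.069], [-0.069, 0.0, 0.998], [-0.0, -1.0, 0.0]]
force: [0.5, -0.4, 0.1]
opening: 0.849
```

Request:
send_rows(
  moves="87 0 -5 0 0;87 0 -10 0 0;87 0 -15 0 0;87 0 -15 0 0;87 0 -15 0 0;87 0 -15 0 0;87 0 -15 0 0;87 0 -10 0 0;87 0 0 0 0;87 0 0 0 0",
)

```text
time_s: 9.08
position: [0.5272, -0.3288, 0.3229]
tcp_rot: [[0.998, 0.001, 0.069], [-0.069, -0.001, 0.998], [0.001, -1.0, -0.001]]
force: [-0.2, -0.0, 0.1]
opening: 1.003
```

```bash
python3 look.py l3 0.22 0.27; python3 - <<'E'
from h import *
p=capture("side");P=cloud(p,np.ones((384,512),bool))
q=P[(abs(P[:,0]-.487)<.03)&(abs(P[:,1]-.09)<.06)&(P[:,2]>.22)&(P[:,2]<.3)];print("tray",len(q),q.mean(0),np.percentile(q[:,2],95))
q0=cloud(dict(np.load("side.npz")),np.ones((384,512),bool));q=q0[(abs(q0[:,0]-.487)<.03)&(abs(q0[:,1]-.09)<.06)&(q0[:,2]>.22)&(q0[:,2]<.3)];print("before",q.mean(0),np.percentile(q[:,2],95))
E
```

```text
9.0833 [ 0.5272 -0.3288  0.3229] [[0.9975965492872747, 0.0012145480272942727, 0.06927950435165779], [-0.0692781193041, -0.001147644974040465, 0.9975967246822237], [0.001291137408971314, -0.9999986038910769, -0.001060745062774206]] [-0.1765 -0.047   0.1114] 1.0025821769464582
wrist 0.55 [196.8, 257.4] [ 0.5288 -0.3253  0.2491]
1638 [ 0.5284 -0.3243  0.2461] [-0.0717 -0.9973  0.0147] [ 0.5184 -0.3684  0.2208] [ 0.5386 -0.2869  0.2499] 0.24864108892476966 mid [ 0.5281 -0.3275  0.2462]
side 0.93 [229.9, 170.7] [ 0.6043 -0.3706  0.4361]
140 [ 0.5273 -0.3581  0.2447] [-0.0082  0.8147  0.5798] [ 0.5173 -0.3696  0.2206] [ 0.5339 -0.3433  0.2514] 0.25053278786879746 mid [ 0.5273 -0.3612  0.2425]
plate 0.58 [259.1, 174.5] [ 0.4935 -0.3332  0.0194]
tray 292 [0.4872788  0.08578174 0.24463482] 0.250617158278669
before [0.4871669  0.0853391  0.24430044] 0.25061302825851717
```

View pics/l3.png

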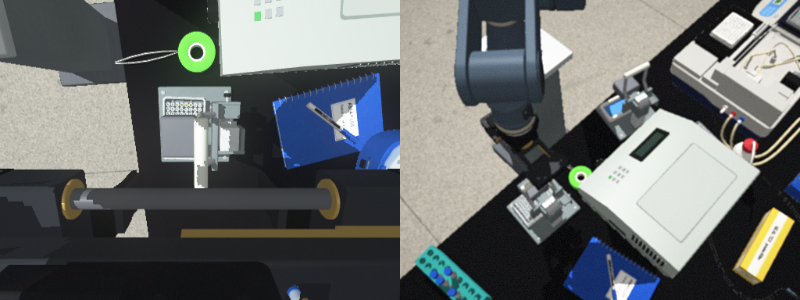

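The picture shows the bar hanging clear of the open jaws at (202,148) and the plate still on the base. The bar top went from 0.2137 to 0.2486 m, a rise of 35 mm. The tray stand hasn't moved.

```bash
python3 -c "
from rig import *
print(hand_in())"
```

```text
the job is handed in; nothing more can be done
None
```

I gripped the handle of the stand with the microplate, lifted it about 41 mm past the tooth and lowered it until the notch took the load. I then opened the jaws, withdrew 100 mm above it, and handed the job in after about 9 s on the clock.

Last checks:
- **Raised carriage:** the wrist depth put the bar top at 0.2486 m, up from 0.2137 m, so about +35 mm. It held that height after the jaws let go.
- **Other stand:** its bar top was 0.2506 m both before and after, and its position agreed within 0.5 mm.
- **Robot contact:** the tool force read about 0 N at the end.
- **Microplate:** it still lies on the base in the pictures, and nothing touched it. I did not measure its shift to the millimetre: the network marks on it scattered too much. One start mark and two of the side-view marks had depth readings off the plate.

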